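# Lock the mill jar on its base and hold the dial at the third click

### The job

Set the steel mill jar (the one with a black lid and a round black knob on top) upright in the round recess of the mill base on the prep table and press it down until the spring pad under it clicks fully down and stays down. Then let go of the jar and turn the base's spring-return dial clockwise, past the first two clicks to the third, and keep it there: the program finishes while the robot is still holding the dial against its spring. Keep the jar from tipping over, and do not shift the other things on the table.

Things in the scene. Friction and masses are not known exactly. Their poses are not given: they have to be found in the camera images.
- jar: Steel mill jar, 145 mm tall, about 0.42 kg. From its underside up: foot 55 mm in diameter to 18 mm, short cone, body 64 mm in diameter to 98 mm, black lid 68 mm in diameter to 112 mm, black round knob 38 mm in diameter to 145 mm (grip it here from above). Stands loose on the table left or right of the base. Origin: centre of its underside; z up its axis.
- base: Mill base fixed on the table: flat grey and aluminium box, 180 mm (x) by 320 mm (y), flat deck 75 mm above the table; place varies, turned up to 20 degrees. Origin: centre of its underside. x points from its near long side to the far one; the recess lies 90 mm to its -y side, the dial 90 mm to its +y side.
- recess (a point): Centre of the mouth of the round recess in the deck, at deck height (75 mm). The recess is 61 mm in diameter with a 4 mm chamfer and 25 mm deep; the jar's 55 mm foot goes in. On its floor is the sprung pad, 48 mm in diameter, its top 5 mm below the deck when up and 15 mm below it when fully down.
- pad (a joint): Travel of the sprung pad: 0 up, 0.010 m fully down (stop). It resists with up to about 17 N, most at 3 mm (the jar's weight alone, about 4 N, does not press it down), passes a hump near 7 mm, and at full depth a latch keeps it down by itself with about 5 N. Let go before the hump, it springs back up.
- dial: The dial, black: disc 68 mm in diameter, 7 mm high; on it a hub 38 mm in diameter and an upright flat wing 12 mm thick, reaching 65 mm out from the axis (20 mm on the far side), 9 to 41 mm above the deck. Origin: on the upright turning axis at deck height (75 mm); its -x points out to the wing's tip. At rest the tip points to the base's -x. Push the wing's side that faces the recess, or pinch it.
- wing (a point): Point inside the dial's wing, 45 mm from the axis towards the tip, 25 mm above the deck.
- dial_turn (a joint): Dial angle (rad): 0 at rest, growing clockwise seen from above (tip swings towards the base's +y, away from the recess). Clicks at 0.4, 0.8, 1.2, with black ticks on the deck at rest and each click; stop at 1.3. A spring always drives it back to 0, from every click too: 0.08 N m at rest, 0.16 at the third click, plus or minus 0.04 of click ripple (1.5 to 5 N at 45 mm).
- shaker: Bystander: steel shaker without knob, 124 mm tall, 64 mm in diameter, sloping shoulders. Stands on the other side of the base from the jar. Origin: centre of underside.
- bottle: Bystander: red squeeze bottle, 160 mm tall, 60 mm in diameter, far left. Origin: centre of underside.
- tub: Bystander: white plastic tub, open, 96 mm in diameter, 110 mm tall, far right. Origin: centre of underside.
- lids: Bystander: pile of white lids, 96 mm in diameter, 28 mm high, between the robot and the base, to the left. Origin: centre of underside.
- salt: Bystander: small glass jar with steel cap, 48 mm in diameter, 60 mm tall, left of the base. Origin: centre of underside.
- spoon: Bystander: steel spoon 200 mm long lying on the table, between the robot and the base, to the right. Origin: on its underside near its middle; x along it.
- carton: Bystander: cardboard carton 75 by 110 mm, 55 mm high, right of the base. Origin: centre of underside.

How it is judged:
On the way, in this order (a step that is already met when the one before it is completed fails the run):
1. the jar, held or pushed by the robot, stands in the recess with the pad fully down (value of joint pad above 0.0085 m and horizontal distance between jar and recess below 0.007 m and angle between jar's own z axis and vertical below 0.08 rad and contact force between any of the fingers, the arm and jar above 1 N), for 0.2 s.
2. after that, the robot has the dial at the third click (value of joint pad above 0.0085 m and horizontal distance between jar and recess below 0.007 m and angle between jar's own z axis and vertical below 0.08 rad and value of joint dial_turn above 1.08 rad and contact force between any of the fingers, the arm and dial above 1 N), for 0.2 s.
At the end, for the whole second after the job is handed in: Ends with the robot still holding the dial: above 1.08 rad, robot pressing its wing or hub with over 1 N. The jar, not touched by the robot, stands at rest, upright within 0.08 rad and within 7 mm of the recess centre, on the pad, which is down by more than 8.5 of its 10 mm (all of step 2 and contact force between dial and jar below 0.1 N and linear speed of jar below 0.03 m/s and not (contact force between any of the fingers, the arm and jar above 0.5 N)); the arm keeps its last pose, push and grip.
It fails at once if the jar tips over (angle between jar's own z axis and vertical above 0.6 rad).
It fails at once if another thing on the table is shifted by more than 40 mm (distance of any of shaker, bottle, tub, lids, salt, spoon, carton from where it was at the start of the episode above 0.04 m).
It also fails if it takes over 56 s, if anything falls off the work surface, if the arm or the gripper's body presses on something with over 40 N, if the wrist force passes 120 N, or if a joint passes its speed limit or range.

### The arm

A 7-joint arm with a two-finger parallel gripper is mounted at the origin on the work surface. World frame = base frame: x ahead of the robot, y to its left, z up, the work surface at z = 0. Lengths are in m, angles in rad, forces in N, time in s.
With the tool pointing down it reaches from about 0.425 to 1.025 m from the base axis. Payload 3.6 kg.
Tool frame: the origin (TCP) lies at the very end of the fingers, on their centre line; the grasp point (between the pads) lies 19 mm behind it; z points along the fingers, x is the direction in which the jaws open and shut, and the axes are right-handed (so a half turn about z gives the same grasp; the last joint's range is limited). The gripper opens to 85 mm and grips with 20 to 120 N. Pads are 22 mm wide; open, the fingers measure 114 mm over their backs; the gripper's body (76 mm by 85 mm) begins 54 mm behind the grasp point. The pads swing forward as they close: fully open they stand 13 mm farther back than shut.
Start: joints at [-1.321, 0.591, 0.048, 1.609, -0.033, 0.943, -0.034], TCP at [0.244, 0.683, 0.231] pointing down, gripper open.
Joint ranges: [-2.69, 2.69], [-0.47, 2.24], [-1.27, 1.36], [0.19, 2.51], [-1.53, 4.68], [0.08, 2.07], [-3.09, 3.09]. Speed limits (rad/s): [2.57, 2.57, 3.14, 3.14, 3.14, 3.14, 3.14].

### API

Orientations are given as a 3x3 rotation matrix whose columns are the frame's x, y, z axes.
In Python, from workcell import robot gives the robot as it stands. The module is installed in compiled form; this text tells all that it offers.
- The arm moves only by the tool servo_tool, never from a script. Its argument "rows" is one flat list of numbers, 7 for each row, row after row: the shift along the tool's x, y, z in cm, then the turn, a rotation vector about the tool's x, y, z in degrees, then the opening in per cent of the stroke, from 0 (shut) to 100 (fully open). A call has 1 to 20 rows; each row is the pose to reach, as a shift and turn from the pose commanded when the call began, along the tool's axes at that moment; what a row does not reach only later rows make up. A row lasts 1/12 s, in which the tool goes at most 41.7 mm and 7.16 degrees, less where a joint would pass 70% of its speed; a pose out of reach is approached as far as the arm can. A call with a gripper value outside its range is refused whole. The fingers move at their own pace and stop on an object; "newtons" is the grip in N (left out, the last holds). Time passes only in rows, so rows that repeat a pose let the fingers close. It gives the time, the measured TCP pose, the force and the opening at its end, in the units of the state.
- robot.state(): the state, without advancing time (a new reading comes with each control period).
- robot.grab_frame(name): name is "scene" or "top" or "wrist"; returns a dict with "color" (420x560x3 uint8, red, green, blue), "fx", "fy", "cx", "cy" (pixels), "extrinsics" (4x4, takes a point from world to camera coordinates); the wrist camera has in their place "tool_from_camera" (4x4, takes a point from camera to tool coordinates, whose origin is the TCP and whose axes are the tool frame's). Camera axes: x right, y down, z forward; pixel columns grow to the right and rows downward; lengths in m; the calibration is good to about 2 mm. A picture is of the moment at which its call begins: read the wrist's pose just before it. There is no depth.
- robot.hand_in(): hands the job in, once; it reports no verdict.
Trained networks look in a picture, given as the dict that the camera call returned (one of the last four; its "shot" number tells which), for a name from the list of things; names that differ only in an ending like _2 or _b are one class to them, and where a whole thing is asked for, a point or a joint stands for the part that bears it (a point fixed in the world has none). Each returns a list of dicts, best first, with "p" (0 to 1); they miss things now and then, are a little off and sometimes report something else, mostly with a low value. They report only what shows in the picture. A call takes as long as a camera call.
- robot.cut_out(picture, label): "pixels" (420x560 bool, what is visible of it) and "extent" ([centre column, centre row, width, height] in pixels, round what is visible of it).
The state is a dict: "clock": time; "joints": joint angles; "joint_vel": joint speeds; "tau": joint torques, N m; "eef_pos": TCP position; "tcp_rot": TCP orientation; "wrist_force": force on the tool from outside, world axes, zero at the start; "ft_torque": the same for the moment, N m; "grip_width": finger opening in m.
Only numpy, scipy, OpenCV 4.12 (cv2) and the standard library are available. Lean on these libraries where they do the work, as an engineer would, in place of code of your own. Each camera call takes 0.05 s, during which the arm holds its last target.

## Working session

There is one attempt and no reset: what is moved stays moved. The work goes in short steps, Python scripts to look and compute and a tool call to move; the robot and the scene stay as the last step left them, time stands still between calls to the robot, and variables do not carry over. Pictures are saved under pics/ and viewed, and the job is handed in when it is done.

Besides the shell and the picture viewer there is one more tool, called after "Emit:" as name(argument=value, ...) on one line, values as JSON. servo_tool: Moves the arm, as the interface text tells. Its arguments: {"type":"object","properties":{"rows":{"type":"array"},"newtons":{"type":"number"}},"required":["rows"]}

```bash
mkdir -p pics; ls; cat > h.py <<'E'
import numpy as np, cv2
from workcell import robot
def snap(name,fn):
    p=robot.grab_frame(name); cv2.imwrite('pics/'+fn,p['color'][:,:,::-1]); return p
def ray(p,u,v,st=None):
    d=np.array([(u-p['cx'])/p['fx'],(v-p['cy'])/p['fy'],1.])
    if 'extrinsics' in p:
        T=np.linalg.inv(np.array(p['extrinsics']))
    else:
        W=np.eye(4);W[:3,:3]=st['tcp_rot'];W[:3,3]=st['eef_pos'];T=W@np.array(p['tool_from_camera'])
    return T[:3,3],T[:3,:3]@d
def atz(p,u,v,z,st=None):
    o,d=ray(p,u,v,st); return o+d*(z-o[2])/d[2]
def proj(p,P,st=None):
    if 'extrinsics' in p: M=np.array(p['extrinsics'])
    else:
        W=np.eye(4);W[:3,:3]=st['tcp_rot'];W[:3,3]=st['eef_pos'];M=np.linalg.inv(W@np.array(p['tool_from_camera']))
    c=M[:3,:3]@np.array(P)+M[:3,3]; return p['fx']*c[0]/c[2]+p['cx'],p['fy']*c[1]/c[2]+p['cy']
E
python3 - <<'E'
from h import *
np.set_printoptions(precision=4,suppress=True)
s=robot.state();print(s)
for n in('scene','top'):
    p=snap(n,n+'0.png');print(n,p['fx'],p['cx'],p['cy'],np.array(p['extrinsics']))
    for l in('jar','base','dial','shaker','lids','salt','carton','spoon','tub','bottle'):
        for r in robot.cut_out(p,l)[:2]: print(l,round(r['p'],2),np.round(r['extent'],1),r['pixels'].sum())
E
```

```text
pics
{'clock': 0.0, 'joints': array([-1.3205,  0.5921,  0.0483,  1.6098, -0.0333,  0.9427, -0.0337]), 'joint_vel': array([ 0.0013,  0.0008,  0.0015, -0.0001,  0.001 , -0.0006,  0.0006]), 'tau': array([ -0.0002, -54.8705,   1.5465, -19.8123,   0.0093,   0.0087,
        -0.    ]), 'eef_pos': array([0.2441, 0.6818, 0.2301]), 'tcp_rot': array([[ 0.3369,  0.9415, -0.0006],
       [ 0.9415, -0.3369, -0.0022],
       [-0.0022,  0.0001, -1.    ]]), 'wrist_force': array([-1.648 ,  0.2779, -0.0422]), 'ft_torque': array([ 0.0056,  0.013 , -0.0102]), 'grip_width': 0.08506472527910278}
scene 543.473028838388 271.3604445946489 211.28432375343016 [[-0.4341  0.9007 -0.0144  0.2224]
 [ 0.5881  0.2713 -0.762  -0.2351]
 [-0.6824 -0.3392 -0.6475  1.9746]
 [ 0.      0.      0.      1.    ]]
jar 0.58 [392.5 254.1  25.7  51.3] 1056
base 0.58 [277.  245.  127.6  96.6] 7102
base 0.18 [148.8 229.8  45.9  33. ] 1192
dial 0.95 [304.1 237.7  24.8  32.7] 521
dial 0.28 [392.5 254.2  25.3  48.7] 1042
shaker 0.98 [185.8 175.4  20.8  35.9] 608
shaker 0.72 [118.8 189.4  34.3  50.4] 1214
lids 0.74 [363.6 214.2  31.8  2
[... 248 characters left out ...]
 1168
bottle 0.79 [427.6 287.2  22.5  51.5] 1115
top 535.5381914742046 273.69418479469465 207.97918865254894 [[ 0.0168 -0.9996 -0.0214  0.0026]
 [-0.9974 -0.0153 -0.0697  0.506 ]
 [ 0.0694  0.0225 -0.9973  1.4299]
 [ 0.      0.      0.      1.    ]]
jar 0.6 [139.2 202.6  37.4  28.7] 766
base 0.97 [262.2 179.1 129.1  87.1] 8526
dial 0.96 [227.1 178.6  28.8  36.5] 601
shaker 0.71 [407.8 235.7  29.4  23.3] 567
lids 0.79 [193.1 269.6  39.7  38.7] 1057
salt 0.81 [157.3 138.8  20.8  19.3] 292
carton 0.83 [400.6 148.3  50.6  37.6] 1319
spoon 0.75 [354.5 277.6  76.7  19.8] 622
tub 0.67 [469.3 176.6  46.2  36.9] 1421
bottle 0.63 [ 99.1 168.9  42.4  30.1] 705
bottle 0.45 [399.3 147.6  51.4  39.8] 1313
```

View pics/scene0.png

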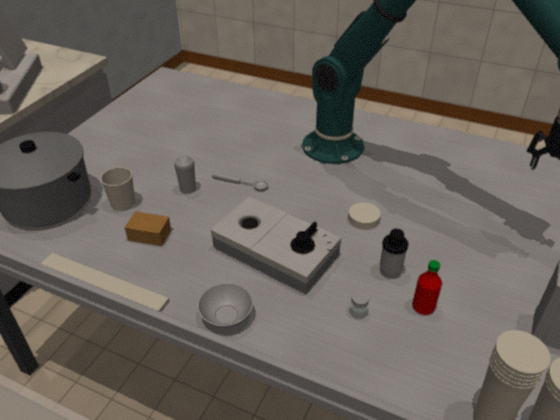

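View pics/top0.png

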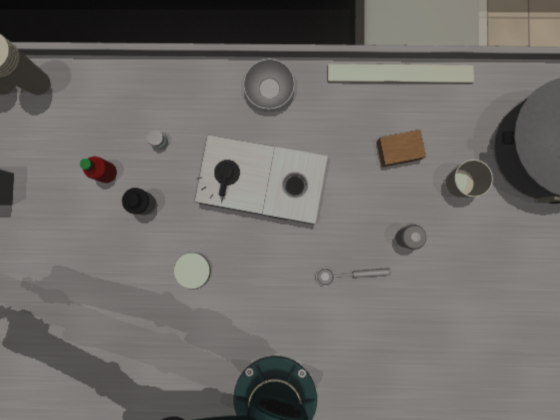

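```bash
python3 - <<'E'
from h import *
a=cv2.imread('pics/top0.png');b=cv2.imread('pics/scene0.png')
A=cv2.resize(a[120:240,110:340],None,fx=3.4,fy=3.4,interpolation=cv2.INTER_CUBIC)
cv2.imwrite('pics/c1.png',A)
B=cv2.resize(b[180:310,200:430],None,fx=3.4,fy=3.4,interpolation=cv2.INTER_CUBIC)
cv2.imwrite('pics/c2.png',cv2.convertScaleAbs(B,alpha=1.5))
E
```

```text
(no output)
```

View pics/c1.png

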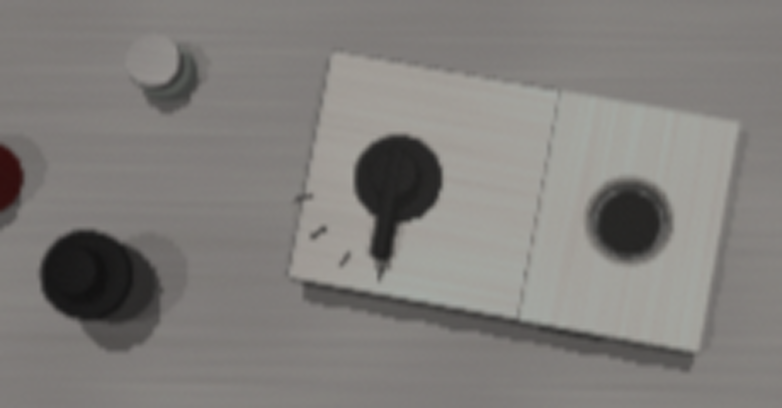

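View pics/c2.png

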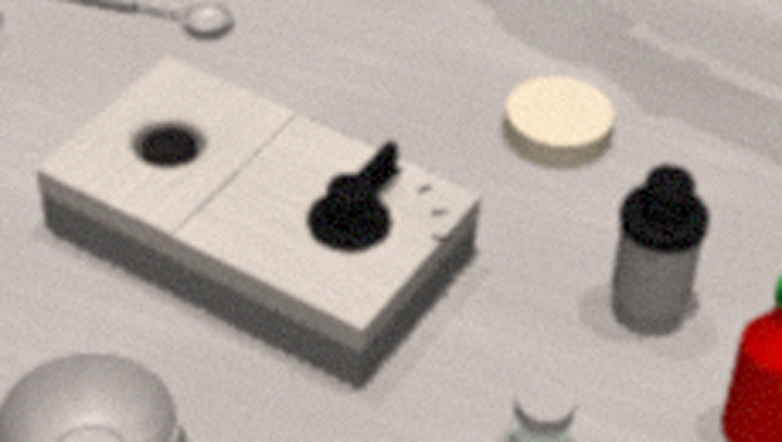

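```bash
python3 - <<'E'
from h import *
np.set_printoptions(precision=4,suppress=True)
t=robot.grab_frame('top');s=robot.grab_frame('scene')
c1=lambda X,Y,z:atz(t,110+X/3.4-.35,120+Y/3.4-.35,z)
c2=lambda X,Y,z:atz(s,200+X/3.4-.35,180+Y/3.4-.35,z)
C=np.array([c1(*q,.075) for q in((333,53),(740,122),(698,352),(290,277))]);print(C,C.mean(0))
ey=C[0]-C[1]+C[3]-C[2];print('yaw',np.degrees(np.arctan2(-ey[0],ey[1])),np.linalg.norm(ey)/2)
D=np.array([c2(*q,.075) for q in((362,338),(40,174),(170,58),(480,203))]);print(D,D.mean(0))
ey=D[0]-D[1]+D[3]-D[2];print('yaw',np.degrees(np.arctan2(-ey[0],ey[1])),np.linalg.norm(ey)/2)
print('rec',c1(629,220,.075),c2(169,145,.075)); print('dial',c1(398,178,.080),c2(348,222,.079))
print('jar lid',c1(87,275,.111),c2(664,216,.112),'knob',c1(73,272,.14),c2(671,186,.13),'foot', c2(652,318,0.0))
for n,z in(('salt',.03),('lids',.02),('bottle',.08),('shaker',.1)):
  for p in(t,s):
    for r in robot.cut_out(p,n)[:1]: print(n,r['p'],atz(p,*r['extent'][:2],z))
E
```

```text
[[ 0.6908  0.1864  0.075 ]
 [ 0.6412 -0.128   0.075 ]
 [ 0.4642 -0.0979  0.075 ]
 [ 0.5167  0.215   0.075 ]] [0.5782 0.0439 0.075 ]
yaw -9.252203352831879 0.31782248018876386
[[ 0.7021  0.1908  0.075 ]
 [ 0.6462 -0.1212  0.075 ]
 [ 0.4656 -0.0941  0.075 ]
 [ 0.5266  0.2198  0.075 ]] [0.5851 0.0488 0.075 ]
yaw -10.585494956616138 0.31836762831490706
rec [ 0.5644 -0.044   0.075 ] [ 0.5694 -0.0411  0.075 ]
dial [0.5936 0.1333 0.08  ] [0.5956 0.1335 0.079 ]
jar lid [0.513  0.3614 0.111 ] [0.5189 0.3645 0.112 ] knob [0.5128 0.3635 0.14  ] [0.5035 0.3632 0.13  ] foot [0.5188 0.3698 0.    ]
salt 0.68 [0.604  0.4909 0.03  ]
lids 0.69 [0.3371 0.2231 0.02  ]
lids 0.92 [0.3464 0.2335 0.02  ]
bottle 0.64 [0.5974 0.4696 0.08  ]
bottle 0.88 [0.6085 0.4803 0.08  ]
shaker 0.81 [ 0.43   -0.3336  0.1   ]
shaker 0.9 [ 0.4841 -0.3022  0.1   ]
```

Emit:
servo_tool(rows=[-20.9, 36.3, -6, 0, 0, 0, 100, -20.9, 36.3, -6, 0, 0, 0, 100, -20.9, 36.3, -6, 0, 0, 0, 100, -20.9, 36.3, -6, 0, 0, 0, 100, -20.9, 36.3, -6, 0, 0, 0, 100, -20.9, 36.3, -6, 0, 0, 0, 100, -20.9, 36.3, -6, 0, 0, 0, 100, -20.9, 36.3, -6, 0, 0, 0, 100, -20.9, 36.3, -6, 0, 0, 0, 100, -20.9, 36.3, -6, 0, 0, 0, 100, -20.9, 36.3, -6, 0, 0, 0, 100, -20.9, 36.3, -6, 0, 0, 0, 100, -20.9, 36.3, -6, 0, 0, 0, 100, -20.9, 36.3, -6, 0, 0, 0, 100])

```text
clock: 2.77
eef_pos: [0.5139, 0.3655, 0.291]
tcp_rot: [[0.334, 0.943, -0.001], [0.943, -0.334, 0.001], [0.0, -0.002, -1.0]]
wrist_force: [0.8, 0.7, 0.1]
grip_width: 0.0855
```

```bash
python3 - <<'E'
from h import *
np.set_printoptions(precision=4,suppress=True)
s=robot.state();p=snap('wrist','w1.png');print(s['clock'],s['eef_pos'],s['tcp_rot'],s['joints'],p['tool_from_camera'],p['fx'])
for z,P in((.145,(.515,.364,.145)),(0,(.515,.364,0))): print(proj(p,P,s))
for r in robot.cut_out(p,'jar'): print(r['p'],r['extent'])
E
```

```text
2.7667 [0.5139 0.3655 0.291 ] [[ 0.3341  0.9425 -0.0015]
 [ 0.9425 -0.3341  0.001 ]
 [ 0.0004 -0.0017 -1.    ]] [-0.7574  0.4113  0.0944  1.7749 -0.0481  0.9581  0.587 ] [[ 1.     -0.0004  0.0004 -0.0002]
 [ 0.0002  0.9593  0.2824 -0.0725]
 [-0.0005 -0.2824  0.9593 -0.1426]
 [ 0.      0.      0.      1.    ]] 354.30012030802783
(np.float64(278.54093220624486), np.float64(201.1343426615775))
(np.float64(278.8597217818149), np.float64(172.02482954211482))
0.9 [277.8, 187.0, 72.3, 78.0]
```

View pics/w1.png

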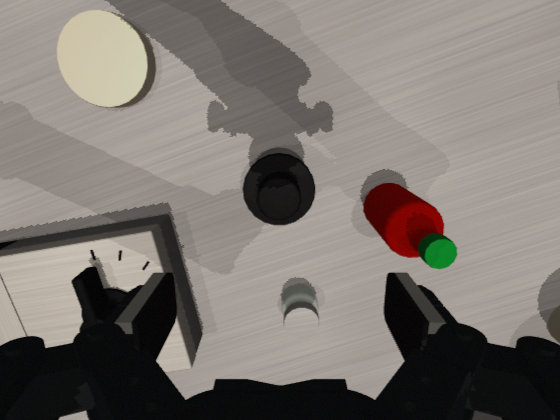

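```bash
python3 - <<'E'
from h import *
import cv2
a=cv2.imread('pics/w1.png')[140:240,230:330]
cv2.imwrite('pics/w1c.png',cv2.convertScaleAbs(cv2.resize(a,None,fx=6,fy=6,interpolation=cv2.INTER_CUBIC),alpha=3))
s=robot.state();p=robot.grab_frame('wrist')
m=robot.cut_out(p,'jar')[0]['pixels'].astype(np.uint8)
c,_=cv2.findContours(m,0,1);e=cv2.fitEllipse(max(c,key=len));print(e, atz(p,*e[0],.112,s))
E
```

```text
((278.1493225097656, 187.1731719970703), (70.23707580566406, 76.79232788085938), 178.67005920410156) [0.51004318 0.36544295 0.112     ]
```

View pics/w1c.png

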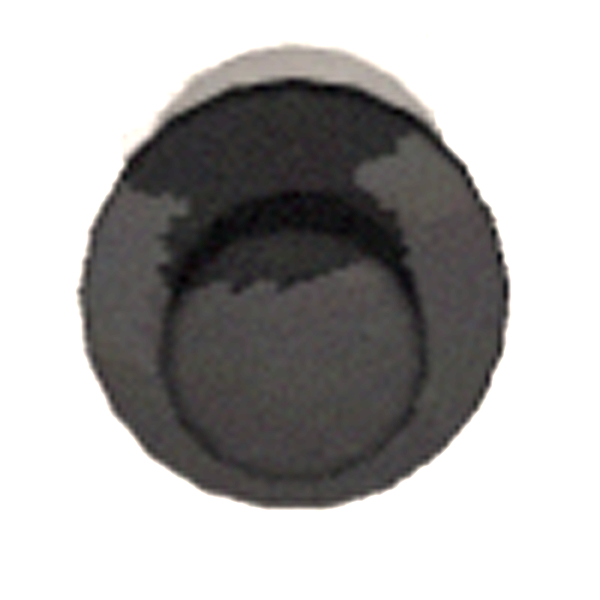

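```bash
python3 - <<'E'
from h import *
s=robot.state();p=robot.grab_frame('wrist')
for u,v,z in((278.5,188.5,.112),(278.5,198.9,.143)):
    P=atz(p,u,v,z,s);print(P, s['tcp_rot'].T@(np.array([*P[:2],.113])-s['eef_pos']))
E
```

```text
[0.51192197 0.36463607 0.112     ] [-0.00128668 -0.00184339  0.17798997]
[0.51402256 0.36399963 0.143     ] [-0.00118528  0.00034915  0.17798799]
```

Emit:
servo_tool(rows=[-0.1, -0.1, 4, 0, 0, 0, 100, -0.1, -0.1, 8, 0, 0, 0, 100, -0.1, -0.1, 12, 0, 0, 0, 100, -0.1, -0.1, 15, 0, 0, 0, 100, -0.1, -0.1, 17, 0, 0, 0, 100, -0.1, -0.1, 17.7, 0, 0, 0, 100, -0.1, -0.1, 17.7, 0, 0, 0, 100, -0.1, -0.1, 17.7, 0, 0, 0, 20, -0.1, -0.1, 17.7, 0, 0, 0, 20, -0.1, -0.1, 17.7, 0, 0, 0, 20, -0.1, -0.1, 17.7, 0, 0, 0, 20, -0.1, -0.1, 17.7, 0, 0, 0, 20, -0.1, -0.1, 17.7, 0, 0, 0, 20, -0.1, -0.1, 17.7, 0, 0, 0, 20, -0.1, -0.1, 17.7, 0, 0, 0, 20], newtons=80)

```text
clock: 4.27
eef_pos: [0.5158, 0.364, 0.1163]
tcp_rot: [[0.337, 0.941, 0.003], [0.941, -0.337, 0.003], [0.003, 0.002, -1.0]]
wrist_force: [-0.8, 0.3, 6.9]
grip_width: 0.0359
```

```bash
python3 - <<'E'
from h import *
s=robot.state();p=snap('wrist','w2.png');print(s['eef_pos'],s['wrist_force'],s['grip_width'])
E
```

```text
[0.51575302 0.36396638 0.11630308] [-0.79944419  0.27553406  6.91225147] 0.03585239904373771
```

View pics/w2.png

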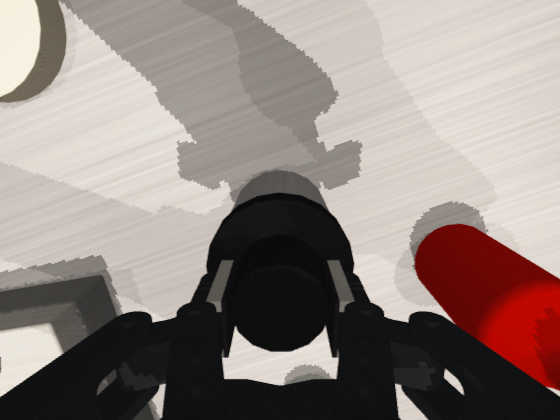

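Emit:
servo_tool(rows=[0, 0, -2, 0, 0, 0, 20, 0, 0, -5, 0, 0, 0, 20, 0, 0, -8.5, 0, 0, 0, 20, 0, 0, -12, 0, 0, 0, 20, -1.5, 1.2, -14, 0, 0, 0, 20, -4.5, 3.5, -14.5, 0, 0, 0, 20, -7.5, 5.9, -14.5, 0, 0, -2, 20, -10.5, 8.2, -14.5, 0, 0, -4, 20, -13.5, 10.6, -14.5, 0, 0, -6, 20, -16.5, 12.9, -14.5, 0, 0, -8, 20, -19.5, 15.3, -14.5, 0, 0, -10, 20, -22.5, 17.6, -14.5, 0, 0, -10, 20, -25.5, 20, -14.5, 0, 0, -10, 20, -28.5, 22.3, -14.5, 0, 0, -10, 20, -31, 24.3, -14.5, 0, 0, -10, 20, -33, 25.8, -14.5, 0, 0, -10, 20, -33.5, 26.2, -14.5, 0, 0, -10, 20, -33.5, 26.2, -14.5, 0, 0, -10, 20, -33.5, 26.2, -14.5, 0, 0, -10, 20])

```text
clock: 5.9
eef_pos: [0.6471, -0.0402, 0.2586]
tcp_rot: [[0.169, 0.986, -0.002], [0.986, -0.169, 0.001], [0.001, -0.002, -1.0]]
wrist_force: [-1.0, 1.8, -3.8]
grip_width: 0.0357
```

```bash
python3 - <<'E'
from h import *
s=robot.state();p=snap('wrist','w3.png');print(s['clock'],s['eef_pos'],s['tcp_rot'],s['wrist_force'],s['grip_width'])
print(proj(p,(.566,-.0425,.075),s),proj(p,(.595,.133,.08),s))
E
```

```text
5.9 [ 0.64712869 -0.04016838  0.25857139] [[ 1.68947193e-01  9.85622736e-01 -2.16066182e-03]
 [ 9.85624774e-01 -1.68944936e-01  1.18887380e-03]
 [ 8.06748174e-04 -2.33045871e-03 -9.99996959e-01]] [-1.01240815  1.76094156 -3.80508078] 0.03571693418731761
(np.float64(261.34507704246306), np.float64(101.16474176147396)) (np.float64(466.79978955607385), np.float64(99.68940727698065))
```

View pics/w3.png

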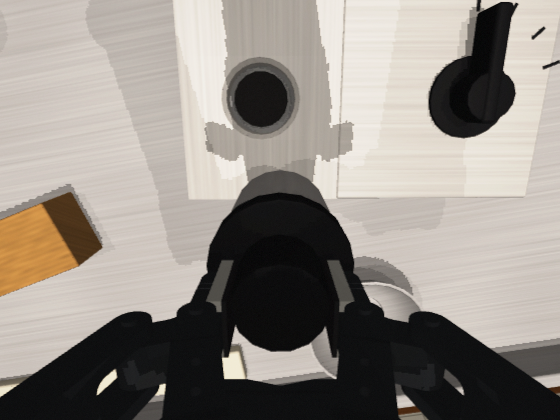

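```bash
python3 - <<'E'
import cv2
a=cv2.imread('pics/w3.png')
L=cv2.resize(a[40:160,200:320],None,fx=4,fy=4,interpolation=cv2.INTER_CUBIC)
R=cv2.convertScaleAbs(cv2.resize(a[165:325,200:360],None,fx=3,fy=3,interpolation=cv2.INTER_CUBIC),alpha=2.5)
cv2.imwrite('pics/w3c.png',cv2.hconcat([L[:480,:320*480//320][:, :400],R[:,:400]]))
cv2.imwrite('pics/w3L.png',L);cv2.imwrite('pics/w3R.png',R)
E
```

```text
(no output)
```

View pics/w3L.png

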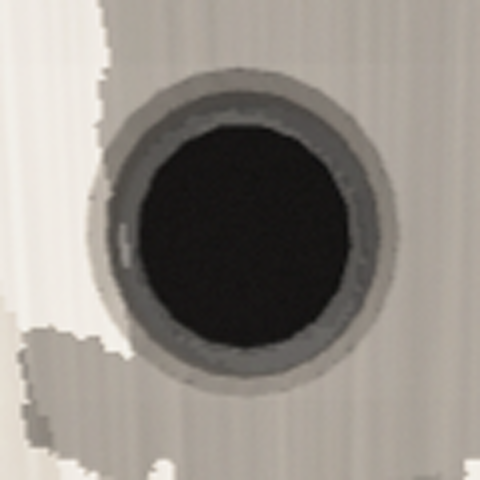

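View pics/w3R.png

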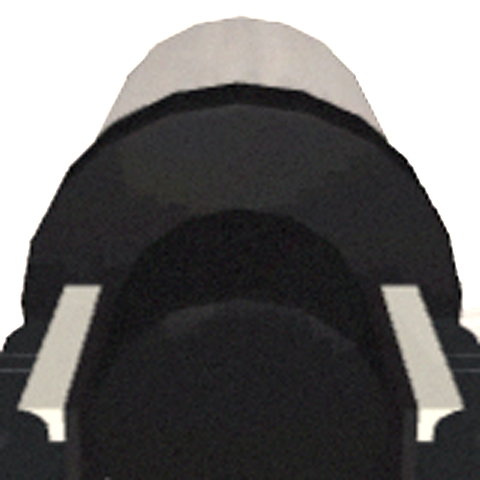

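```bash
python3 - <<'E'
from h import *
np.set_printoptions(precision=4,suppress=True)
p=robot.grab_frame('wrist');s=robot.state()
for u,v,z in((260.5,97.5,.075),(260.5,98.1,.071),(260.5,98.7,.070)):print(atz(p,u,v,z,s))
print('dial disc', atz(p,463,97,.082,s))
Ti=np.linalg.inv(p['tool_from_camera']);h=s['eef_pos'][2]
def pt(P):
    c=Ti[:3,:3]@P+Ti[:3,3];return np.array([p['fx']*c[0]/c[2]+p['cx'],p['fy']*c[1]/c[2]+p['cy']])
a=np.linspace(0,2*np.pi,721)
for off in((0,0),(0,.002),(0,-.002)):
  for nm,r,zj in(('lidtop',.034,.112),('lidbot',.034,.098),('bodybot',.032,.03),('foot',.0275,.0),('bodytop',.032,.098),('knobtop',.019,.145)):
    q=np.array([pt(np.array([off[0]+r*np.cos(t),off[1]+r*np.sin(t),.1163-zj])) for t in a]);print(off,nm,q.min(0),q.max(0))
E
```

```text
[ 0.5632 -0.0406  0.075 ]
[ 0.5635 -0.0409  0.071 ]
[ 0.564 -0.041  0.07 ]
dial disc [0.5918 0.1311 0.082 ]
(0, 0) lidtop [205.0484 202.7027] [354.5559 339.0262]
(0, 0) lidbot [210.802  195.0906] [348.7903 322.2818]
(0, 0) bodybot [232.521  173.7822] [327.0316 263.9651]
(0, 0) foot [243.5181 172.6962] [316.0236 242.5518]
(0, 0) bodytop [214.8721 199.2521] [344.7215 318.9201]
(0, 0) knobtop [227.9116 267.8784] [331.7446 359.1161]
(0, 0.002) lidtop [205.3113 207.2027] [354.2955 342.5738]
(0, 0.002) lidbot [211.026  199.2521] [348.5687 325.623 ]
(0, 0.002) bodybot [232.633  176.8135] [326.9214 266.5729]
(0, 0.002) foot [243.595  175.3817] [315.9484 244.9445]
(0, 0.002) bodytop [215.083  203.3854] [344.513  322.2818]
(0, 0.002) knobtop [228.1385 273.0711] [331.5207 363.5183]
(0, -0.002) lidtop [204.7836 198.169 ] [354.818  335.4552]
(0, -0.002) lidbot [210.5765 190.9006] [349.0134 318.9201]
(0, -0.002) bodybot [232.4085 170.736 ] [327.1423 261.3454]
(0, -0.002) foot [243.4409 169.999 ] [316.0992 240.1494]
(0, -0.002) bodytop [214.6599 195.0906] [344.9312 315.5377]
(0, -0.002) knobtop [227.6827 262.6383] [331.9705 354.677 ]
```

Emit:
servo_tool(rows=[-0.5, -2.5, 0, 0, 0, 0, 20, -1.0, -5, 0, 0, 0, 0, 20, -1.5, -7, 0.5, 0, 0, 0, 20, -1.5, -8, 2, 0, 0, 0, 20, -1.5, -8, 4, 0, 0, 0, 20, -1.5, -8, 5, 0, 0, 0, 20, -1.5, -8, 5, 0, 0, 0, 20, -1.5, -8, 5, 0, 0, 0, 20])

```text
clock: 6.67
eef_pos: [0.567, -0.0409, 0.2092]
tcp_rot: [[0.166, 0.986, -0.001], [0.986, -0.166, 0.0], [0.0, -0.001, -1.0]]
wrist_force: [0.7, 0.3, -2.8]
grip_width: 0.0361
```

```bash
python3 - <<'E'
from h import *
s=robot.state();p=snap('scene','s4.png');print(s['clock'],s['eef_pos'],s['wrist_force'],s['grip_width'])
a=cv2.imread('pics/s4.png')
cv2.imwrite('pics/s4c.png',cv2.convertScaleAbs(cv2.resize(a[150:290,190:350],None,fx=4,fy=4,interpolation=cv2.INTER_CUBIC),alpha=1.5))
c=s['eef_pos']-.0015*s['tcp_rot'][:,1]
for z in(0,.018):print([ (np.array(proj(p,c+[r,0,-.1163+z]))-[190,150])*4 for r in(-.0275,.0275)])
E
```

```text
6.6667 [ 0.56700198 -0.04089335  0.20915909] [ 0.69984172  0.26521283 -2.79418669] 0.03612750707646838
[array([257.09961899, 244.45305166]), array([221.34940194, 290.58533992])]
[array([256.22212926, 225.20572657]), array([220.17456213, 271.21580365])]
```

View pics/s4c.png

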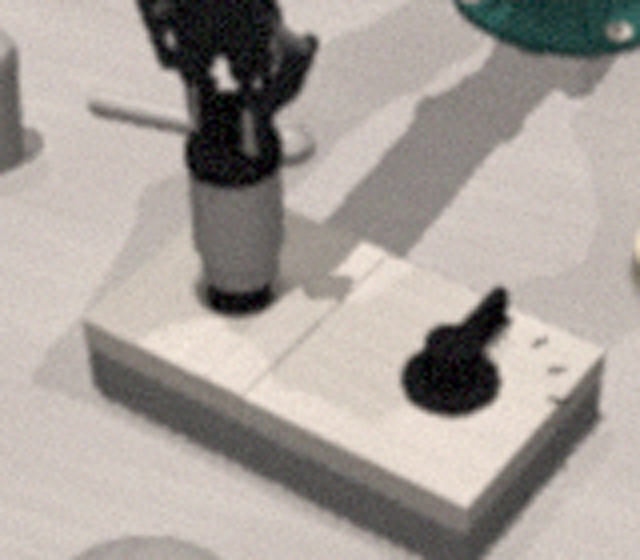

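Emit:
servo_tool(rows=[-0.1, -0.1, 0.4, 0, 0, 0, 20, -0.1, -0.1, 0.8, 0, 0, 0, 20, -0.1, -0.1, 1.2, 0, 0, 0, 20, -0.1, -0.1, 1.6, 0, 0, 0, 20, -0.1, -0.1, 2.0, 0, 0, 0, 20, -0.1, -0.1, 2.2, 0, 0, 0, 20, -0.1, -0.1, 2.2, 0, 0, 0, 20, -0.1, -0.1, 2.2, 0, 0, 0, 20])

```text
clock: 7.38
eef_pos: [0.5656, -0.043, 0.1872]
tcp_rot: [[0.168, 0.986, -0.0], [0.986, -0.168, -0.0], [-0.0, -0.0, -1.0]]
wrist_force: [-0.4, -1.0, -3.6]
grip_width: 0.0358
```

Emit:
servo_tool(rows=[0, 0, 0.3, 0, 0, 0, 20, 0, 0, 0.6, 0, 0, 0, 20, 0, 0, 0.9, 0, 0, 0, 20, 0, 0, 1.2, 0, 0, 0, 20, 0, 0, 1.2, 0, 0, 0, 20, 0, 0, 1.2, 0, 0, 0, 20])

```text
clock: 7.88
eef_pos: [0.5667, -0.0431, 0.1762]
tcp_rot: [[0.168, 0.986, 0.002], [0.986, -0.168, -0.0], [0.0, 0.002, -1.0]]
wrist_force: [-0.1, -0.4, 4.4]
grip_width: 0.0361
```

Emit:
servo_tool(rows=[0, 0, 0.2, 0, 0, 0, 20, 0, 0, 0.4, 0, 0, 0, 20, 0, 0, 0.4, 0, 0, 0, 20, 0, 0, 0.4, 0, 0, 0, 20, 0, 0, 0.4, 0, 0, 0, 20])

```text
clock: 8.3
eef_pos: [0.5681, -0.0433, 0.176]
tcp_rot: [[0.169, 0.986, 0.005], [0.986, -0.169, 0.0], [0.001, 0.005, -1.0]]
wrist_force: [-4.4, 0.5, 27.0]
grip_width: 0.0361
```

Emit:
servo_tool(rows=[0, 0, -0.2, 0, 0, 0, 20, 0, 0, -0.3, 0, 0, 0, 20, 0, 0, -0.3, 0, 0, 0, 20, 0, 0, -0.3, 0, 0, 0, 100, 0, 0, -0.3, 0, 0, 0, 100, 0, 0, -0.3, 0, 0, 0, 100, 0, 0, -0.3, 0, 0, 0, 100, 0, 0, -0.3, 0, 0, 0, 100, 0, 0, -0.3, 0, 0, 0, 100, 0, 0, -0.3, 0, 0, 0, 100, 0, 0, -2, 0, 0, 0, 100, 0, 0, -5, 0, 0, 0, 100, 0, 0, -8, 0, 0, 0, 100, 0, 0, -10, 0, 0, 0, 100, 0, 0, -10, 0, 0, 0, 100])

```text
clock: 9.55
eef_pos: [0.5688, -0.0433, 0.276]
tcp_rot: [[0.169, 0.986, 0.009], [0.986, -0.169, -0.0], [0.002, 0.009, -1.0]]
wrist_force: [0.1, -0.7, 0.3]
grip_width: 0.0855
```

```bash
python3 - <<'E'
from h import *
np.set_printoptions(precision=4,suppress=True)
s=robot.state();p=snap('wrist','w5.png');print(s['clock'],s['eef_pos'],s['tcp_rot'],s['wrist_force'],s['grip_width'])
q=snap('scene','s5.png')
a=cv2.imread('pics/s5.png')[150:290,190:350];b=cv2.imread('pics/w5.png')
a=cv2.convertScaleAbs(cv2.resize(a,(480,420),interpolation=cv2.INTER_CUBIC),alpha=1.5)
cv2.imwrite('pics/5.png',cv2.hconcat([a,b[:,180:500]]))
for z in(.172,.205):print(z,proj(p,(.564,-.0413,z),s))
E
```

```text
9.55 [ 0.5688 -0.0433  0.276 ] [[ 0.1687  0.9856  0.0094]
 [ 0.9857 -0.1688 -0.    ]
 [ 0.0016  0.0092 -1.    ]] [ 0.0654 -0.6612  0.3141] 0.08553639838878783
0.172 (np.float64(281.12981805975613), np.float64(205.20758715488773))
0.205 (np.float64(281.4115787425071), np.float64(219.2768518310607))
```

View pics/5.png

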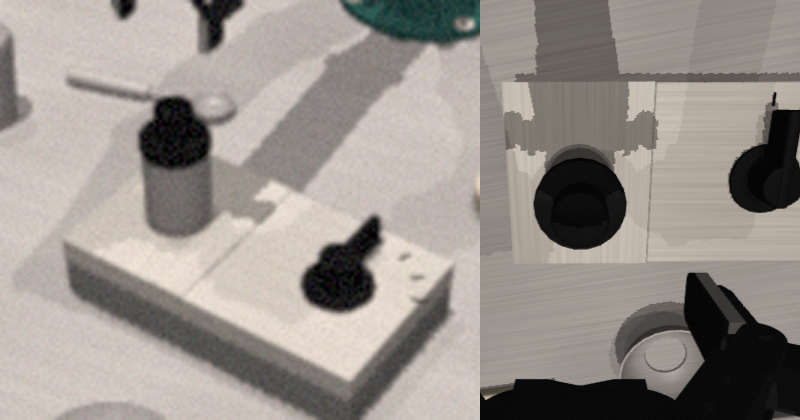

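View pics/w5.png

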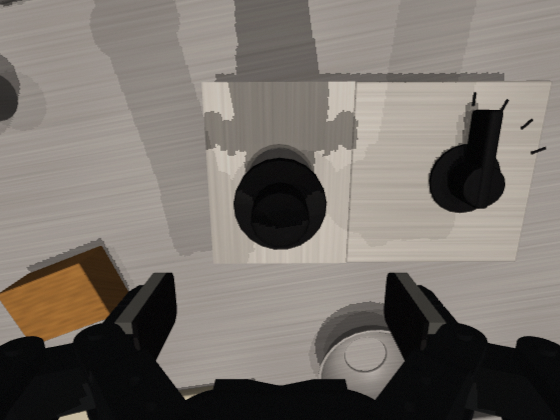

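Emit:
servo_tool(rows=[4, 0.6, 0, 0, 0, 0, 100, 8, 1.3, 0, 0, 0, 0, 100, 12, 2, 0, 0, 0, 0, 60, 16, 2.6, 1, 0, 0, 0, 45, 18.6, 3, 3, 0, 0, 0, 45, 18.6, 3, 3, 0, 0, 0, 45, 18.6, 3, 3, 0, 0, 0, 45])

```text
clock: 10.23
eef_pos: [0.6244, 0.1376, 0.2378]
tcp_rot: [[0.164, 0.986, -0.006], [0.986, -0.164, -0.001], [-0.002, -0.006, -1.0]]
wrist_force: [0.1, -1.5, 0.1]
grip_width: 0.0381
```

```bash
python3 - <<'E'
from h import *
np.set_printoptions(precision=4,suppress=True)
s=robot.state();p=snap('wrist','w6.png');print(s['clock'],s['eef_pos'],s['tcp_rot'],s['wrist_force'],s['grip_width'],s['joints'])
for P in((.594,.1345,.082),(.594,.1345,.116),(.5496,.142,.116)):print(P,proj(p,P,s))
r=robot.cut_out(p,'dial')
for x in r[:1]: print(x['p'],x['extent'])
E
```

```text
10.2333 [0.6244 0.1376 0.2378] [[ 0.1637  0.9865 -0.0064]
 [ 0.9865 -0.1638 -0.0011]
 [-0.0021 -0.0062 -1.    ]] [ 0.0513 -1.491   0.1209] 0.03809081475299022 [-0.3424  0.4786  0.0778  1.8031 -0.0479  0.8682  1.1642]
(0.594, 0.1345, 0.082) (np.float64(270.5788802748967), np.float64(163.4000901232589))
(0.594, 0.1345, 0.116) (np.float64(269.36110851217285), np.float64(169.78264622430854))
(0.5496, 0.142, 0.116) (np.float64(269.0094393542354), np.float64(107.21861029146599))
0.94 [272.1, 140.0, 76.2, 124.0]
```

View pics/w6.png

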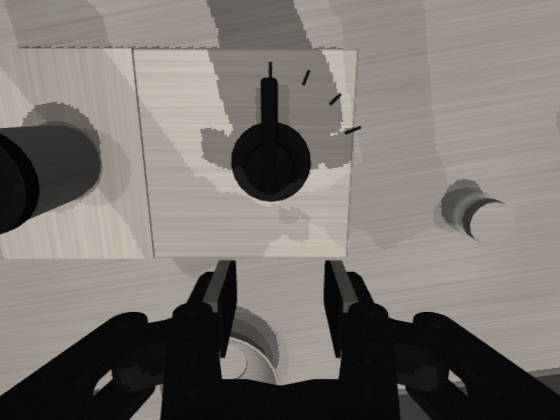

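Emit:
servo_tool(rows=[-0.4, -4, 0, 0, 0, 0, 45, -0.8, -7.8, 1, 0, 0, 0, 45, -0.8, -7.8, 4, 0, 0, 0, 45, -0.8, -7.8, 8, 0, 0, 0, 45, -0.8, -7.8, 11, 0, 0, 0, 45, -0.8, -7.8, 12, 0, 0, 0, 45, -0.8, -7.8, 12, 0, 0, 0, 45, -0.8, -7.8, 12, 0, 0, 0, 45])

```text
clock: 11.0
eef_pos: [0.5491, 0.1393, 0.122]
tcp_rot: [[0.171, 0.985, 0.001], [0.985, -0.171, -0.0], [-0.0, 0.001, -1.0]]
wrist_force: [1.5, -0.3, 0.4]
grip_width: 0.0384
```

```bash
python3 - <<'E'
from h import *
np.set_printoptions(precision=4,suppress=True)
s=robot.state();p=snap('wrist','w7.png');print(s['clock'],s['eef_pos'],s['tcp_rot'],s['wrist_force'],s['grip_width'])
W=s['tcp_rot'].T@(np.array([.5457,.1423,.09])-s['eef_pos']);print(W)
E
```

```text
11.0 [0.5491 0.1393 0.122 ] [[ 0.1706  0.9853  0.0007]
 [ 0.9853 -0.1706 -0.0005]
 [-0.0004  0.0008 -1.    ]] [ 1.5442 -0.2749  0.4216] 0.03840619761687237
[ 0.0024 -0.0039  0.032 ]
```

View pics/w7.png

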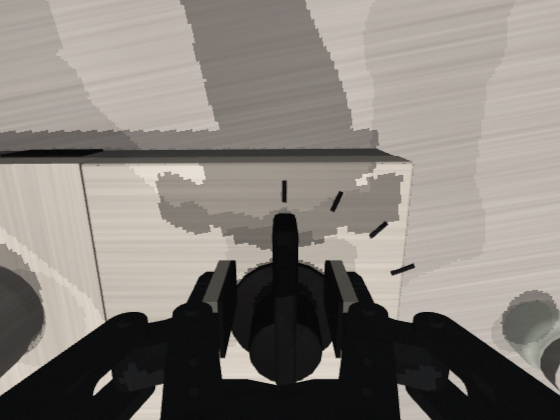

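Emit:
servo_tool(rows=[0.2, -0.4, 1.6, 0, 0, 0, 45, 0.2, -0.4, 3.1, 0, 0, 0, 45, 0.2, -0.4, 3.1, 0, 0, 0, 45, 0.2, -0.4, 3.1, 0, 0, 0, 5, 0.2, -0.4, 3.1, 0, 0, 0, 5, 0.2, -0.4, 3.1, 0, 0, 0, 5, 0.2, -0.4, 3.1, 0, 0, 0, 5, 0.2, -0.4, 3.1, 0, 0, 0, 5, 0.2, -0.4, 3.1, 0, 0, 0, 5], newtons=50)

```text
clock: 11.8
eef_pos: [0.5459, 0.1427, 0.092]
tcp_rot: [[0.169, 0.986, 0.003], [0.986, -0.169, 0.0], [0.0, 0.003, -1.0]]
wrist_force: [-0.5, -1.5, 6.8]
grip_width: 0.0111
```

```bash
python3 - <<'E'
from h import *
np.set_printoptions(precision=4,suppress=True)
s=robot.state();p=snap('wrist','w8.png');print(s['clock'],s['eef_pos'],s['tcp_rot'],s['wrist_force'],s['ft_torque'],s['grip_width'],s['joints'])
r=s['tcp_rot'].T@(np.array([.593,.1343,0])-s['eef_pos']);print('axis in tool',r)
R=np.array([r[0],r[1]])
for a in(7,14,21,28,35,42,49,56,63,70,72,74):
    t=np.radians(a);M=np.array([[np.cos(t),-np.sin(t)],[np.sin(t),np.cos(t)]])
    print(a,100*(R-M@R))
E
```

```text
11.8 [0.5459 0.1427 0.092 ] [[ 0.1691  0.9856  0.0026]
 [ 0.9856 -0.1691  0.    ]
 [ 0.0005  0.0026 -1.    ]] [-0.5493 -1.4853  6.8265] [-0.4275  0.1319 -0.0218] 0.011111635243696499 [-0.3734  0.5912  0.0512  2.073  -0.0604  0.4763  1.1236]
axis in tool [-0.0003  0.0476  0.0922]
7 [0.5796 0.0395]
14 [1.15   0.1493]
21 [1.7028 0.3278]
28 [2.2297 0.5724]
35 [2.7229 0.8793]
42 [3.175  1.2441]
49 [3.5793 1.6612]
56 [3.9297 2.1245]
63 [4.2211 2.6271]
70 [4.449  3.1614]
72 [4.502  3.3188]
74 [4.5495 3.4779]
```

View pics/w8.png

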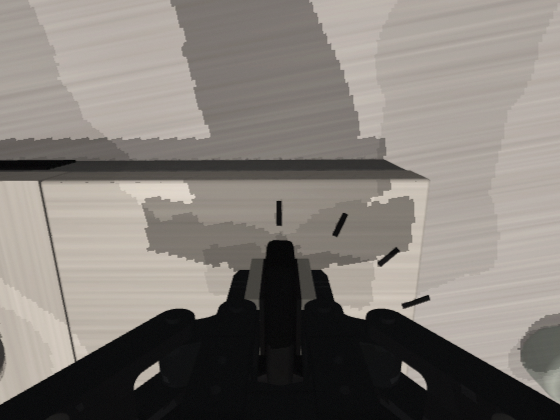

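Emit:
servo_tool(rows=[0, 0, -0.2, 0, 0, 0, 5, 0.3, 0, -0.2, 0, 0, 3.5, 5, 0.58, 0.04, -0.2, 0, 0, 7, 5, 0.86, 0.1, -0.2, 0, 0, 10.5, 5, 1.15, 0.15, -0.2, 0, 0, 14, 5, 1.43, 0.24, -0.2, 0, 0, 17.5, 5, 1.7, 0.33, -0.2, 0, 0, 21, 5, 1.97, 0.45, -0.2, 0, 0, 24.5, 5, 2.23, 0.57, -0.2, 0, 0, 28, 5, 2.48, 0.73, -0.2, 0, 0, 31.5, 5, 2.72, 0.88, -0.2, 0, 0, 35, 5, 2.72, 0.88, -0.2, 0, 0, 35, 5])

```text
clock: 12.85
eef_pos: [0.5594, 0.1687, 0.0923]
tcp_rot: [[0.703, 0.711, 0.003], [0.711, -0.703, -0.001], [0.002, 0.002, -1.0]]
wrist_force: [2.6, -0.5, -6.7]
grip_width: 0.0109
```

```bash
python3 - <<'E'
from h import *
np.set_printoptions(precision=4,suppress=True)
s=robot.state();p=snap('wrist','w9.png');print(s['clock'],s['eef_pos'],s['tcp_rot'],s['wrist_force'],s['ft_torque'],s['grip_width'],s['joints'])
r=s['tcp_rot'].T@(np.array([.593,.1343,0])-s['eef_pos']);print('axis in tool',r)
E
```

```text
12.85 [0.5594 0.1687 0.0923] [[ 0.7033  0.7109  0.0027]
 [ 0.7109 -0.7033 -0.0006]
 [ 0.0015  0.0024 -1.    ]] [ 2.6032 -0.5243 -6.7085] [-0.1883 -0.6891  0.1694] 0.010850640292868509 [-0.5298  0.6197  0.2231  2.0337 -0.2621  0.5123  0.673 ]
axis in tool [-0.0009  0.0478  0.0924]
```

View pics/w9.png

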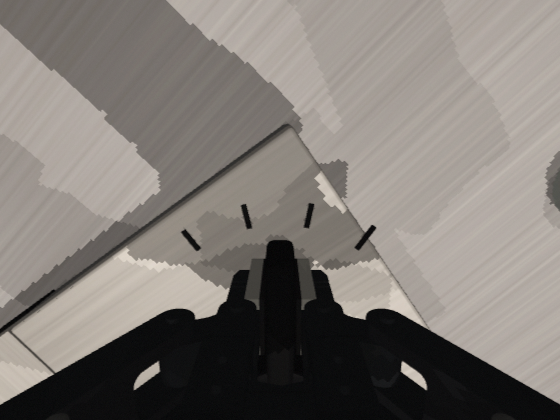

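Emit:
servo_tool(rows=[0.3, 0, 0.1, 0, 0, 3.5, 5, 0.58, 0.04, 0.1, 0, 0, 7, 5, 0.86, 0.1, 0.1, 0, 0, 10.5, 5, 1.15, 0.15, 0.1, 0, 0, 14, 5, 1.43, 0.24, 0.1, 0, 0, 17.5, 5, 1.7, 0.33, 0.1, 0, 0, 21, 5, 1.97, 0.45, 0.1, 0, 0, 24.5, 5, 2.23, 0.57, 0.1, 0, 0, 28, 5, 2.48, 0.73, 0.1, 0, 0, 31.5, 5, 2.72, 0.88, 0.1, 0, 0, 35, 5, 2.86, 0.98, 0.1, 0, 0, 37, 5, 2.86, 0.98, 0.1, 0, 0, 37, 5, 2.86, 0.98, 0.1, 0, 0, 37, 5, 2.86, 0.98, 0.1, 0, 0, 37, 5])

```text
clock: 14.07
eef_pos: [0.5867, 0.1826, 0.0922]
tcp_rot: [[0.989, 0.147, 0.004], [0.147, -0.989, 0.001], [0.004, -0.001, -1.0]]
wrist_force: [5.2, 0.4, 1.6]
grip_width: 0.011
```

```bash
python3 - <<'E'
from h import *
np.set_printoptions(precision=4,suppress=True)
s=robot.state();p=snap('wrist','w10.png');print(s['clock'],s['eef_pos'],s['tcp_rot'],s['wrist_force'],s['ft_torque'],s['grip_width'])
d=np.array([.593,.1343])-s['eef_pos'][:2];e=np.degrees(np.arctan2(-d[1],-d[0]));print('wing az',e,'turned',170.3-e)
snap('scene','s10.png');snap('top','t10.png')
a=cv2.imread('pics/s10.png')[150:290,190:350];b=cv2.imread('pics/w10.png')
a=cv2.convertScaleAbs(cv2.resize(a,(480,420),interpolation=cv2.INTER_CUBIC),alpha=1.5)
cv2.imwrite('pics/10.png',cv2.hconcat([a,b[:,180:500]]))
E
```

```text
14.0667 [0.5867 0.1826 0.0922] [[ 0.9891  0.1469  0.0038]
 [ 0.1469 -0.9892  0.0011]
 [ 0.0039 -0.0006 -1.    ]] [5.1533 0.4325 1.5531] [-0.0682 -0.9129  0.373 ] 0.010983272462755064
wing az 97.38765120369114 turned 72.91234879630888
```

View pics/10.png

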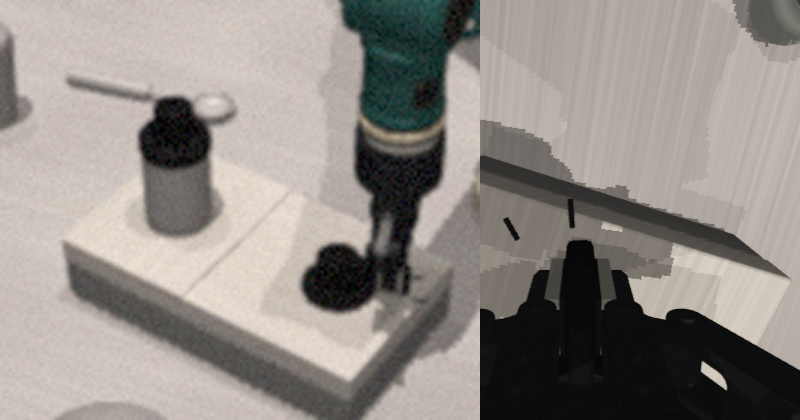

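View pics/t10.png

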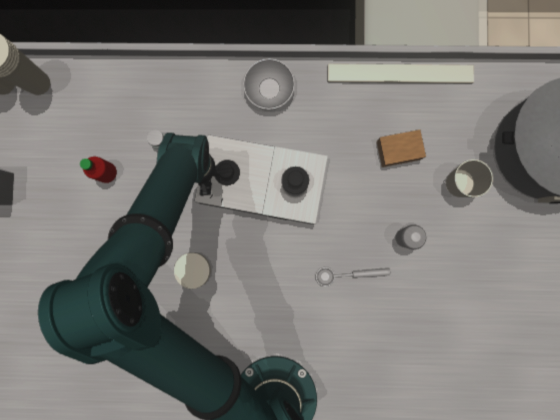

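Emit:
servo_tool(rows=[0, 0, 0, 0, 0, 0, 5, 0, 0, 0, 0, 0, 0, 5, 0, 0, 0, 0, 0, 0, 5, 0, 0, 0, 0, 0, 0, 5])

```text
clock: 14.55
eef_pos: [0.5868, 0.1826, 0.0922]
tcp_rot: [[0.989, 0.146, 0.004], [0.146, -0.989, 0.001], [0.004, -0.001, -1.0]]
wrist_force: [5.3, 1.1, 2.2]
grip_width: 0.0108
```

```bash
python3 -c "
from h import *
print(robot.hand_in())
s=robot.state();print(s['eef_pos'],s['wrist_force'],s['grip_width'])"
```

```text
the job is handed in; nothing more can be done
None
the job is handed in; nothing more can be done
```

I set the jar in the recess, pressed the pad down, turned the dial past the third click and handed the job in at 14.6 s with the robot still holding it. No verdict was reported.

- **Jar:** I gripped it by the knob and pressed until it stopped hard, about 11 mm below where the underside had reached the raised pad. The upward push there was about 27 N. After I let go, the cameras showed it still down, upright and within about 1–2 mm of the recess centre.
- **Dial:** I pinched the wing and turned it about 72–73° (roughly 1.26 rad) by the tool pose. The wrist picture shows it just past the third tick. The wrist force was about 5 N sideways, steady over the final hold.
- **Other things:** In the last top view the bottle, lids, shaker, spoon, carton and tub look unmoved. The robot arm partly hides the salt jar in that view, though what shows of it looks in place.

No check failed. The three cameras disagreed by up to about 6 mm on where the recess is, so I went by the wrist camera, and the jar went in without catching. I didn't read the pad and dial joints directly; both values come from tool poses and pictures.

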